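# Aim the phone rest and fit its pivot cap

### The job

Swing the arm of the phone rest round by its wooden post until it lies centred over the tab of the wooden foot, then pick up the white snap cap and press it straight down onto the steel pivot stud; when it clicks, keep pressing until it sits on the washer. Finish while still gripping the cap and pressing it firmly down, with the arm still over the tab; do not let go. Leave the salt shaker, the small tin and the pepper mill where they stand.

Things in the scene. Friction and masses are not known exactly. Their poses are not given: they have to be found in the camera images.
- stand: Fixed foot of the phone rest: light-wood disc 150 mm across, 14 mm high, with a tab (34 mm wide, 12 mm high) sticking out along the foot's own -x to 105 mm from the centre. In its centre a steel pivot stud. Round the stud the arm's aluminium hub (44 mm across, top at 30 mm). Origin: centre of the underside, on the worktop; z up along the stud.
- stud_tip (a point): Centre of the bevelled tip of the pivot stud, 62 mm above the worktop. The stud is 16 mm thick; four sprung steel balls look out of its sides at 48 mm height (24 mm across them). At its root lies a sprung steel washer, 32 mm across, top at 36 mm, that yields up to 3 mm at about 3.5 N per mm (1 N to start), then is rigid.
- swivel (a joint): Turn of the arm about the stud, rad. 0: centred over the tab, pointing along the foot's -x. Grows clockwise seen from above, range -0.4 to 1.6; starts at 0.6 to 1.25. Stiff (0.12 N m), stays where left. The arm is a flat bar 20 mm wide, top at 25 mm; at its end, 125 to 176 mm from the stud, a small phone rest 74 mm wide, top 87 mm above the worktop.
- post_top (a point): Centre of the top of the round wooden post by which the arm is swung: 16 mm thick, top 76 mm above the worktop, upright on the arm 100 mm from the stud axis; it can be gripped from above down to about 30 mm height. The point moves with the arm.
- cap: White ribbed round snap cap, 34 mm across, 42 mm high, mouth down. Bore 32 mm deep: bevelled mouth 25 mm wide, lip 18.4 mm, groove. Origin: centre of the mouth; z up. Pressed on the stud, the push rises from mouth height 50 mm to some 10 to 15 N, drops as the lip passes the balls (about 44 mm: the click) and pulls down to 38 mm; on the washer the mouth is at 36 mm, washer pressed home 33 mm.
- salt_shaker: Bystander: glass salt shaker with grey top, 44 mm across, 90 mm high. Origin: centre of its underside.
- tin_small: Bystander: small food tin, 75 mm across, 58 mm high. Origin: centre of its underside.
- pepper_mill: Bystander: turned wooden pepper mill, 58 mm across, 170 mm high. Origin: centre of its underside.

How it is judged:
On the way, in this order (a step that is already met when the one before it is completed fails the run):
1. the arm has been swung over the tab (within 0.12 rad) with the cap not yet on the stud (value of joint swivel between -0.12 and 0.12 rad and horizontal distance between cap and stand above 0.05 m), for 0.2 s.
2. the cap has been carried, gripped, over the stud (horizontal distance between cap and stand below 0.012 m and z of cap in the frame of stand above 0.045 m and contact force between the fingers and cap above 1 N), for 0.05 s.
3. the cap has clicked on and sits on the washer (z of cap in the frame of stand below 0.0372 m and horizontal distance between cap and stand below 0.003 m and angle between cap's own z axis and vertical below 0.1 rad), for 0.1 s.
At the end, for the whole second after the job is handed in: Arm within 0.12 rad of the tab; cap upright (0.1 rad), within 3 mm of the stud axis, clicked and down on the washer (mouth under 37.2 mm), at rest, gripped (over 3 N) and pressed onto the stand with over 4 N; bystanders within 30 mm of their start (all of step 3 and value of joint swivel between -0.12 and 0.12 rad and contact force between cap and stand above 4 N and contact force between the fingers and cap above 3 N and linear speed of cap below 0.02 m/s and distance of each of salt_shaker, tin_small, pepper_mill from where it was at the start of the episode below 0.03 m); the arm keeps its last pose, push and grip.
It fails at once if the salt shaker is shoved or knocked over (distance of salt_shaker from where it was at the start of the episode above 0.03 m or angle between salt_shaker's own z axis and vertical above 0.5 rad).
It fails at once if the tin small is shoved or knocked over (distance of tin_small from where it was at the start of the episode above 0.03 m or angle between tin_small's own z axis and vertical above 0.5 rad).
It fails at once if the pepper mill is shoved or knocked over (distance of pepper_mill from where it was at the start of the episode above 0.03 m or angle between pepper_mill's own z axis and vertical above 0.5 rad).
It also fails if it takes over 64 s, if anything falls off the work surface, if the arm or the gripper's body presses on something with over 40 N, if the wrist force passes 120 N, or if a joint passes its speed limit or range.

### The arm

A 7-joint arm with a two-finger parallel gripper is mounted at the origin on a cart in front of the work surface, level with it; the furniture and walls round the work are solid. World frame = base frame: x ahead of the robot, y to its left, z up, the work surface at z = 0. Lengths are in m, angles in rad, forces in N, time in s.
With the tool pointing down it reaches from about 0.425 to 0.925 m from the base axis. Payload 6.8 kg.
Tool frame: the origin (TCP) lies midway between the tips of the shut fingers; the grasp point (between the pads) lies r.grip_point_offset behind it (r.grip_point_offset is the distance from the TCP to the grasp point, in m); z points along the fingers, y is the line along which they close (so a half turn about z gives the same grasp; the last joint's range is limited). The gripper opens to 85 mm and grips with 20 to 120 N. Pads are 22 mm wide; open, the fingers measure 114 mm over their backs; the gripper's body (76 mm by 85 mm) begins 54 mm behind the grasp point. The pads swing forward as they close: fully open they stand 13 mm farther back than shut.
Start: joints at [1.118, 0.477, 0.022, 1.555, -0.011, 1.109, -0.083], TCP at [0.228, -0.635, 0.231] pointing down, gripper open.
Joint ranges: [-2.96, 2.96], [-0.34, 2.1], [-1.41, 1.46], [0.24, 2.44], [-1.37, 4.51], [0.17, 1.92], [-2.96, 2.96]. Speed limits (rad/s): [2.39, 2.39, 3.14, 3.14, 3.14, 3.14, 3.14].

### API

Orientations are given as a rotation vector (axis times angle).
In Python, from bench import r gives the robot as it stands. The module is installed in compiled form; this text tells all that it offers.
- The arm moves only by the shell command python3 -m crank 'ROWS' [FORCE]. ROWS is JSON, a list of rows, each a list of 5 numbers: the shift along the world's x, y, z in units of 200 mm (1.0 is 200 mm), then the turn about the world's z in units of 45 degrees (1.0 is 45 degrees), then the opening, from -1 (shut) to 1 (fully open). In form: [[dx, dy, dz, turn, jaw], ...]. A call has 1 to 8 rows; each row shifts and turns the commanded pose from where the row before left it; what a row does not reach is not made up. A row lasts 1/12 s, in which the tool goes at most 41.7 mm and 7.16 degrees, less where a joint would pass 70% of its speed; a pose out of reach is approached as far as the arm can. A call with a number of a shift or a turn outside -1 to 1 is refused whole. A call with a gripper value outside its range is refused whole. The fingers move at their own pace and stop on an object; FORCE is the grip in N (left out, the last holds). Time passes only in rows, so rows that do not move let the fingers close. It gives the time, the measured TCP pose, the force, the opening and the grip force at its end, in the units of the state.
- r.get_obs(): the state, without advancing time (a new reading comes with each control period).
- r.grab_frame(name): name is "scene" or "top"; returns the picture (420x560x3 uint8, blue, green, red); there is no depth.
- r.camera_model(name): a dict with "fx", "fy", "cx", "cy" (pixels), "distortion" ([k1, k2, p1, p2, k3] as OpenCV has them; the pictures are not rectified), "R" (3x3) and "t" (3): a world point X has camera coordinates R X + t. Camera axes: x right, y down, z forward; pixel columns grow to the right and rows downward; lengths in m; the calibration is good to about 2 mm. A picture is of the moment at which its call begins. camera_model takes no time and is no camera call.
- r.hand_in(): hands the job in; it is judged then, once.
The state is a dict: "clock": time; "joints": joint angles; "qvel": joint speeds; "tau": joint torques, N m; "tcp_pos": TCP position; "orientation": TCP orientation; "contact_force": force on the tool from outside, world axes, zero at the start; "moment": the same for the moment, N m; "grip_width": finger opening in m; "gripper_force": force on a finger pad.
Only numpy, scipy, OpenCV 4.12 (cv2) and the standard library are available. Lean on these libraries where they do the work, as an engineer would, in place of code of your own. Each camera call takes 0.05 s, during which the arm holds its last target. There are 200 camera calls.

## Working session

There is one attempt and no reset: what is moved stays moved. The work goes in short steps, Python scripts to look and compute and a shell command to move; the robot and the scene stay as the last step left them, time stands still between calls to the robot, and variables do not carry over. Pictures are saved under pics/ and viewed, at most 10 in all, crops included, and the job is handed in when it is done.

```bash
mkdir -p pics; python3 - <<'E'
from bench import r
import cv2,numpy as np
for n in("scene","top"):
    cv2.imwrite(f"pics/{n}0.png",r.grab_frame(n)); m=r.camera_model(n)
    R=np.array(m["R"]);print(n,m["fx"],m["cx"],m["cy"],m["distortion"],"pos",-R.T@np.array(m["t"]),R.round(3).tolist())
o=r.get_obs();print({k:np.round(v,3).tolist() for k,v in o.items()},r.grip_point_offset)
E
```

```text
scene 453.3056303989952 277.0826707869572 213.11401200291627 [-0.12522425  0.          0.          0.          0.        ] pos [ 0.07492072 -0.40983574  0.68562506] [[0.545, -0.838, 0.012], [-0.587, -0.392, -0.708], [0.599, 0.379, -0.706]]
top 488.5116374230243 285.65076404235083 202.96724094736254 [-0.15089849  0.          0.          0.          0.        ] pos [ 0.42526317 -0.09824903  1.08914389] [[-0.027, -0.999, 0.017], [-0.989, 0.024, -0.146], [0.146, -0.021, -0.989]]
{'clock': 0.1, 'joints': [1.118, 0.478, 0.022, 1.556, -0.012, 1.109, -0.083], 'qvel': [0.001, -0.001, 0.001, -0.004, -0.001, 0.0, -0.0], 'tau': [0.005, -59.776, 1.614, -28.195, 0.013, 0.005, 0.0], 'tcp_pos': [0.228, -0.635, 0.23], 'orientation': [-3.093, -0.539, 0.001], 'contact_force': [-0.592, 0.491, -0.386], 'moment': [0.019, 0.014, 0.005], 'gripper_force': 0.0, 'grip_width': 0.085} 0.0187
```

View pics/scene0.png

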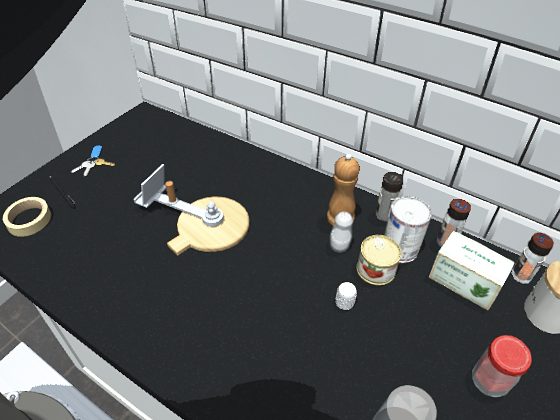

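View pics/top0.png

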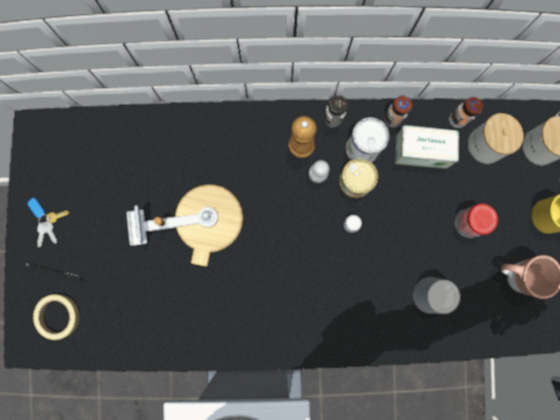

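Scene shows the stud at about (211,207), post top (170,184) and cap top (346,287). Top shows the stud at (208,215), post (158,221), cap (353,223) and tab end (201,262). I'll zoom in for finer pixels.

```bash
python3 - <<'E'
import cv2,numpy as np
s=cv2.imread("pics/scene0.png");t=cv2.imread("pics/top0.png")
def c(i,x,y,w=80,h=60):
    k=400//w
    o=cv2.resize(i[y:y+h,x:x+w],(400,300),interpolation=cv2.INTER_CUBIC)
    for a in range(0,w,10):
        cv2.line(o,(a*k,0),(a*k,5),(0,255,255));cv2.putText(o,str(x+a),(a*k,15),0,.35,(0,255,255))
    for a in range(10,h,10):
        cv2.line(o,(0,a*k),(5,a*k),(0,255,255));cv2.putText(o,str(y+a),(6,a*k+4),0,.35,(0,255,255))
    return o
cv2.imwrite("pics/z.png",np.vstack([np.hstack([c(s,155,170),c(s,305,260)]),np.hstack([c(t,145,190),c(t,315,190)])]))
E
```

```text
(no output)
```

View pics/z.png

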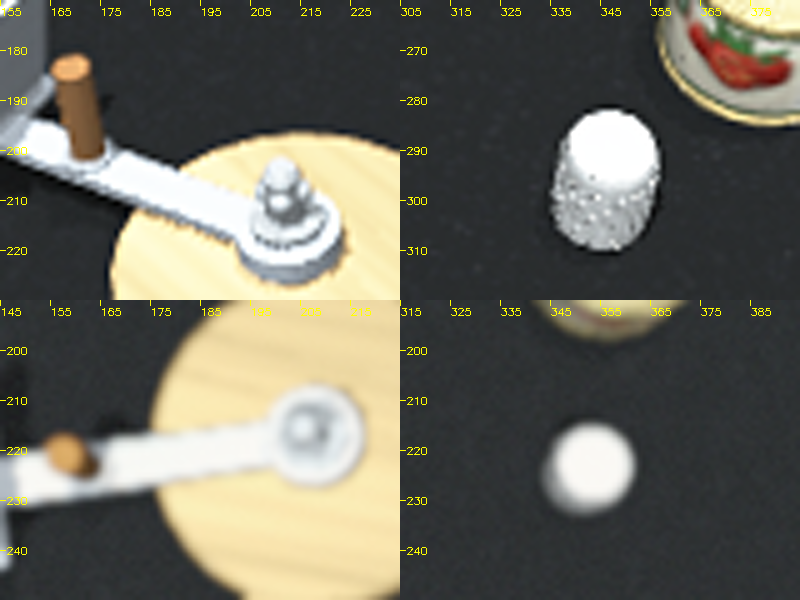

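The zoom shows, in pixels:
- **Scene:** post top (169.4,183.6), stud tip (211.6,203), cap top (347.6,289.4).
- **Top:** post top (158.6,220.4), stud tip (205.5,215.6), hub centre (208.4,217), cap top (353.6,222.8).

```bash
cat > h.py <<'E'
from bench import r
import cv2,numpy as np
from scipy.optimize import least_squares
M={n:r.camera_model(n) for n in("scene","top")}
def proj(n,X):
    m=M[n];K=np.array([[m["fx"],0,m["cx"]],[0,m["fy"],m["cy"]],[0,0,1.]])
    return cv2.projectPoints(np.float64(X).reshape(-1,3),cv2.Rodrigues(np.array(m["R"]))[0],np.float64(m["t"]),K,np.float64(m["distortion"]))[0][:,0]
def tri(s,t):
    f=lambda X:np.r_[proj("scene",X)[0]-s,proj("top",X)[0]-t]
    q=least_squares(f,[.5,-.2,.05]);return q.x,q.fun
def onz(n,uv,z):
    return np.r_[least_squares(lambda a:proj(n,[*a,z])[0]-uv,[.5,-.2]).x,z]
E
python3 - <<'E'
from h import *
o=.4
for k,s,t in [("stud",(211.6,203),(205.5,215.6)),("post",(169.4,183.6),(158.6,220.4)),("cap",(347.6,289.4),(353.6,222.8))]:
    X,e=tri(np.array(s)-o,np.array(t)-o);print(k,X.round(4),e.round(2),"h",np.hypot(*X[:2]).round(3))
    z=dict(stud=.062,post=.076,cap=.042)[k]
    print("   fixed z",onz("scene",np.array(s)-o,z).round(4),onz("top",np.array(t)-o,z).round(4))
print("hub",onz("top",(208.0,216.7),.030))
for n,bx in(("top",(165,170,90,110)),("scene",(150,180,110,85))):
    im=cv2.imread(f"pics/{n}0.png");h=cv2.cvtColor(im,cv2.COLOR_BGR2HSV)
    m=cv2.inRange(h,(12,50,120),(35,200,255));b=np.zeros_like(m);x,y,w,hh=bx;b[y:y+hh,x:x+w]=m[y:y+hh,x:x+w]
    c=max(cv2.findContours(b,0,cv2.CHAIN_APPROX_NONE)[0],key=cv2.contourArea)[:,0].astype(float)
    P=np.array([onz(n,u,.014)[:2] for u in c])
    # robust circle of r=.075
    q=least_squares(lambda a:np.hypot(*(P-a).T)-.075,P.mean(0),loss="soft_l1",f_scale=.0015);d=P-q.x;R=np.hypot(*d.T)
    tab=d[R>.085];print(n,"disc",q.x,len(P),"medR",np.median(R),"tab end n",len(tab),"maxR",R.max(),"dir",tab.mean(0),np.degrees(np.arctan2(*tab.mean(0)[::-1])))
for k,t,z in(("salt",(319,170),.09),("tin",(359,177),.058),("mill",(304,127),.17)):print(k,onz("top",t,z))
E
```

```text
stud [0.5552 0.0508 0.0624] [-0.38  0.04  0.3  -0.28] h 0.558
   fixed z [0.556  0.0505 0.062 ] [0.5547 0.0514 0.062 ]
post [0.5445 0.15   0.0738] [ 0.55 -0.05 -0.39  0.41] h 0.565
   fixed z [0.5421 0.1489 0.076 ] [0.5451 0.1487 0.076 ]
cap [ 0.5341 -0.2665  0.039 ] [-0.16  0.02  0.17 -0.11] h 0.597
   fixed z [ 0.5321 -0.2674  0.042 ] [ 0.5336 -0.2657  0.042 ]
hub [0.55526955 0.04975418 0.03      ]
top disc [0.55381001 0.05097777] 297 medR 0.07467510327456656 tab end n 32 maxR 0.1057746978083603 dir [-0.09558326  0.02147735] 167.33609903197552
scene disc [0.54721794 0.04607853] 304 medR 0.07394987542519789 tab end n 28 maxR 0.10360616449882311 dir [-0.09390277  0.02108384] 167.34533438651738
salt [ 0.64066054 -0.1911877   0.09      ]
tin [ 0.63025288 -0.28047656  0.058     ]
mill [ 0.71009728 -0.1577197   0.17      ]
```

```bash
python3 -m crank '[[0.066,0.163,0,0.071,1],[0.066,0.163,0,0.071,1],[0.066,0.163,0,0.071,1],[0.066,0.163,0,0.071,1],[0.066,0.163,0,0.071,1],[0.066,0.163,0,0.071,1],[0.066,0.163,0,0.071,1],[0.066,0.163,0,0.071,1]]' 40
python3 -m crank '[[0.066,0.163,0,0.071,1],[0.066,0.163,0,0.071,1],[0.066,0.163,0,0.071,1],[0.066,0.163,0,0.071,1],[0.066,0.163,0,0.071,1],[0.066,0.163,0,0.071,1],[0.066,0.163,0,0.071,1],[0.066,0.163,0,0.071,1]]'
```

```text
clock: 0.77
tcp_pos: [0.3339, -0.3727, 0.2311]
orientation: [-2.897, -1.214, 0.0]
contact_force: [0.4, -0.3, -0.1]
grip_width: 0.0856
gripper_force: 0.0
clock: 1.43
tcp_pos: [0.4394, -0.1121, 0.2312]
orientation: [2.557, 1.825, -0.0]
contact_force: [0.6, -1.3, 0.4]
grip_width: 0.0855
gripper_force: 0.0
```

```bash
cat > st.py <<'E'
from h import *
from scipy.spatial.transform import Rotation as Ro
o=r.get_obs();R=Ro.from_rotvec(o["orientation"]).as_matrix()
print("clk",round(float(o["clock"]),2),"tcp",np.round(o["tcp_pos"],4),"y-line deg",np.degrees(np.arctan2(R[1,1],R[0,1])).round(1),"z",R[:,2].round(3),"F",np.round(o["contact_force"],1),"w",np.round(o["grip_width"],4),"j",np.round(o["joints"],2))
E
python3 -m crank '[[0.0654,0.163,0,0.071,1],[0.0654,0.163,0,0.071,1],[0.0654,0.163,0,0.071,1],[0.0654,0.163,0,0.071,1],[0.0654,0.163,0,0.071,1],[0.0654,0.163,0,0.071,1],[0.0654,0.163,0,0.071,1],[0.0654,0.163,0,0.071,1]]'
python3 -m crank '[[0,0,-0.1,0,1],[0,0,-0.1,0,1],[0,0,-0.1,0,1],[0,0,-0.1,0,1],[0,0,0,0,1],[0,0,0,0,1]]'; python3 st.py
```

```text
clock: 2.1
tcp_pos: [0.5442, 0.1485, 0.231]
orientation: [-2.09, -2.345, 0.001]
contact_force: [1.6, -0.5, 0.3]
grip_width: 0.0856
gripper_force: 0.0
clock: 2.6
tcp_pos: [0.5432, 0.1468, 0.1505]
orientation: [-2.092, -2.342, 0.003]
contact_force: [-0.1, 0.9, 0.7]
grip_width: 0.0849
gripper_force: 0.0
clk 2.6 tcp [0.5432 0.1468 0.1505] y-line deg 6.4 z [-0.003 -0.001 -1.   ] F [-0.1  0.9  0.7] w 0.0849 j [ 0.1   0.46 -0.61  1.87  0.32  0.92 -0.54]
```

```bash
python3 -m crank '[[0,0.01,-0.09,0,1],[0,0,-0.09,0,1],[0,0,-0.09,0,1],[0,0,-0.09,0,1],[0,0,-0.09,0,1],[0,0,-0.09,0,1],[0,0,0,0,1],[0,0,0,0,1]]'; python3 st.py; python3 -c "
from h import *
cv2.imwrite('pics/s1.png',np.hstack([cv2.resize(r.grab_frame('scene')[100:280,60:300],(400,300)),cv2.resize(r.grab_frame('top')[120:300,60:300],(400,300))]))"
```

```text
clock: 3.27
tcp_pos: [0.5444, 0.1492, 0.0441]
orientation: [2.093, 2.342, 0.0]
contact_force: [0.2, 0.0, -0.1]
grip_width: 0.0857
gripper_force: 0.0
clk 3.27 tcp [0.5444 0.1492 0.0441] y-line deg 6.4 z [ 0.  0. -1.] F [ 0.2  0.  -0.1] w 0.0857 j [ 0.03  0.6  -0.53  1.93  0.45  0.72 -0.65]
```

View pics/s1.png

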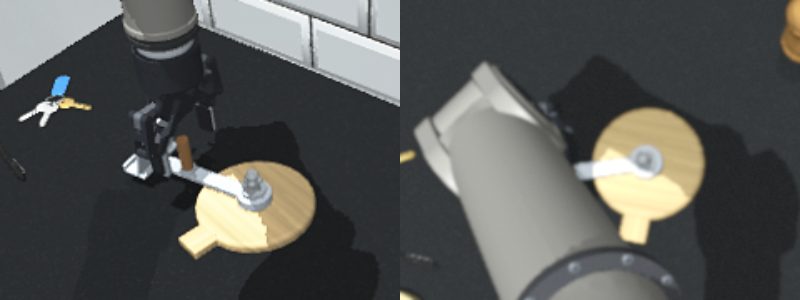

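The picture (about (185,150), left half) shows the fingers straddling the post, clear of the phone rest. Next I'll close.

```bash
python3 -m crank '[[0,0,0,0,-1],[0,0,0,0,-1],[0,0,0,0,-1],[0,0,0,0,-1],[0,0,0,0,-1],[0,0,0,0,-1],[0,0,0,0,-1],[0,0,0,0,-1]]' 50;  python3 st.py
python3 - <<'E'
import numpy as np
c=np.array([.555,.0508]);d=np.array([.544,.149])-c
for N in(16,):
    f=lambda a:np.array([[np.cos(a),-np.sin(a)],[np.sin(a),np.cos(a)]])@d
    a=np.radians(71/N*np.arange(N+1));p=np.array([f(x) for x in a]);print((np.diff(p,axis=0)/.2).round(3).tolist(),71/N/45,p[-1]+c)
E
```

```text
clock: 4.03
tcp_pos: [0.5441, 0.1491, 0.0435]
orientation: [2.093, 2.342, 0.0]
contact_force: [-0.5, -0.4, 4.2]
grip_width: 0.0146
gripper_force: 48.7
clk 4.03 tcp [0.5441 0.1491 0.0435] y-line deg 6.4 z [ 0. -0. -1.] F [-0.5 -0.4  4.2] w 0.0146 j [ 0.03  0.6  -0.53  1.93  0.45  0.72 -0.65]
[[-0.038, -0.006], [-0.037, -0.009], [-0.036, -0.011], [-0.035, -0.014], [-0.034, -0.017], [-0.033, -0.02], [-0.031, -0.022], [-0.029, -0.024], [-0.027, -0.027], [-0.025, -0.029], [-0.023, -0.031], [-0.021, -0.032], [-0.018, -0.034], [-0.015, -0.035], [-0.013, -0.036], [-0.01, -0.037]] 0.09861111111111111 [0.45856883 0.07237009]
```

```bash
python3 -m crank '[[-0.038,-0.006,0,0.0986,-1],[-0.037,-0.009,0,0.0986,-1],[-0.036,-0.011,0,0.0986,-1],[-0.035,-0.014,0,0.0986,-1],[-0.034,-0.017,0,0.0986,-1],[-0.033,-0.02,0,0.0986,-1],[0,0,0,0,-1]]'; python3 st.py
```

```text
clock: 4.62
tcp_pos: [0.5012, 0.133, 0.0436]
orientation: [1.493, 2.764, -0.0]
contact_force: [0.6, -0.6, 0.3]
grip_width: 0.0149
gripper_force: 49.7
clk 4.62 tcp [0.5012 0.133  0.0436] y-line deg 33.2 z [ 0.001 -0.    -1.   ] F [ 0.6 -0.6  0.3] w 0.0149 j [ 0.14  0.58 -0.65  2.03  0.54  0.7  -0.28]
```

```bash
python3 -m crank '[[-0.031,-0.022,0,0.0986,-1],[-0.029,-0.024,0,0.0986,-1],[-0.027,-0.027,0,0.0986,-1],[-0.025,-0.029,0,0.0986,-1],[-0.023,-0.031,0,0.0986,-1],[-0.021,-0.032,0,0.0986,-1],[-0.018,-0.034,0,0.0986,-1],[-0.015,-0.035,0,0.0986,-1]]'; python3 -m crank '[[-0.013,-0.036,0,0.0986,-1],[-0.01,-0.037,0,0.0986,-1],[0,0,0,0,-1],[0,0,0,0,-1],[0,0,0,0,-1]]'; python3 st.py;python3 -c "
from h import *
cv2.imwrite('pics/s2.png',np.hstack([cv2.resize(r.grab_frame('scene')[100:280,100:340],(400,300)),cv2.resize(r.grab_frame('top')[160:310,100:300],(400,300))]))"
```

```text
clock: 5.28
tcp_pos: [0.4652, 0.087, 0.0436]
orientation: [0.58, 3.085, 0.003]
contact_force: [6.6, 0.6, -2.7]
grip_width: 0.0144
gripper_force: 50.1
clock: 5.7
tcp_pos: [0.461, 0.0724, 0.0436]
orientation: [0.349, 3.119, 0.002]
contact_force: [6.3, -2.3, -2.9]
grip_width: 0.0144
gripper_force: 50.1
clk 5.7 tcp [0.461  0.0724 0.0436] y-line deg 77.2 z [ 0.003  0.001 -1.   ] F [ 6.3 -2.3 -2.9] w 0.0144 j [ 0.4   0.57 -0.84  2.15  0.67  0.7   0.45]
```

View pics/s2.png

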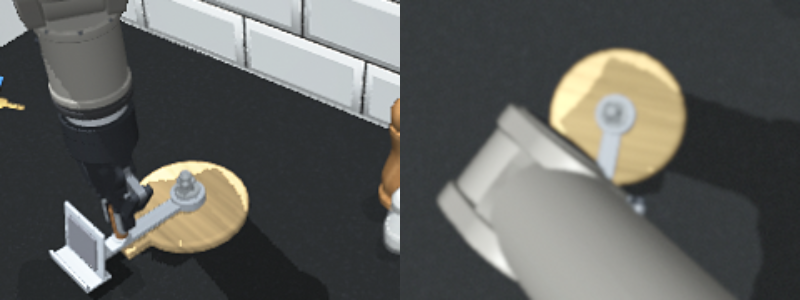

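The arm lies over the tab: post at (461,72) mm, 167° bearing, and the tab is also at 167°. Releasing and lifting.

```bash
python3 -m crank '[[0,0,0,0,1],[0,0,0,0,1],[0,0,0,0,1],[0,0,0,0,1],[0,0,0,0,1],[0,0,0,0,1],[0,0,0,0,1],[0,0,0,0,1]]'; python3 st.py
python3 -m crank '[[0,0,0.08,0,1],[0,0,0.15,0,1],[0,0,0.15,0,1],[0,0,0.15,0,1],[0,-0.12,0,0.05,1],[0,-0.18,0,0.08,1],[0,-0.18,0,0.08,1],[0,-0.18,0,0.074,1]]'
python3 -m crank '[[0.06,-0.18,0,0,1],[0.06,-0.18,0,0,1],[0.06,-0.18,0,0,1],[0.06,-0.17,0,0,1],[0.06,-0.17,0,0,1],[0.06,-0.17,0,0,1],[0,0,0,0,1],[0,0,0,0,1]]'; python3 st.py;python3 - <<'E'
from h import *
s=r.grab_frame('scene');t=r.grab_frame('top');cv2.imwrite('pics/S3.png',s);cv2.imwrite('pics/T3.png',t)
cv2.imwrite('pics/s3.png',np.vstack([np.hstack([cv2.resize(s[180:255,150:250],(400,300),interpolation=2),cv2.resize(t[180:255,160:260],(400,300),interpolation=2)]),np.hstack([cv2.resize(s[210:345,280:460],(400,300)),cv2.resize(t[130:280,260:460],(400,300))])]))
E
```

```text
clock: 6.47
tcp_pos: [0.459, 0.0723, 0.0433]
orientation: [-0.344, -3.123, -0.0]
contact_force: [0.5, -0.1, -0.5]
grip_width: 0.0852
gripper_force: 0.0
clk 6.47 tcp [0.459  0.0723 0.0433] y-line deg 77.4 z [-0.  0. -1.] F [ 0.5 -0.1 -0.5] w 0.0852 j [ 0.4   0.57 -0.84  2.15  0.67  0.71  0.45]
clock: 7.13
tcp_pos: [0.4588, -0.0611, 0.1497]
orientation: [-0.012, 3.141, -0.001]
contact_force: [1.6, 0.3, -0.4]
grip_width: 0.0853
gripper_force: 0.0
clock: 7.8
tcp_pos: [0.5308, -0.272, 0.1486]
orientation: [-0.002, -3.141, -0.001]
contact_force: [-0.7, 0.4, 0.0]
grip_width: 0.0853
gripper_force: 0.0
clk 7.8 tcp [ 0.5308 -0.272   0.1486] y-line deg 89.9 z [-0.     0.001 -1.   ] F [-0.7  0.4  0. ] w 0.0853 j [ 1.04  0.61 -0.93  1.78  0.57  1.04  1.47]
```

View pics/s3.png

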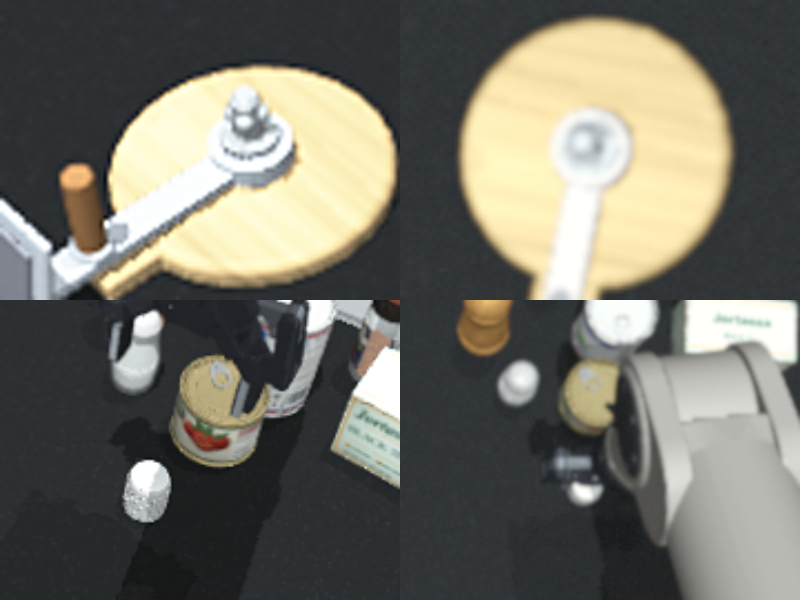

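The arm sits centred over the tab (scene, top-left tile), and bystanders are untouched. The cap stands free at about (346,300). Now I'll lower onto the cap.

```bash
python3 -m crank '[[0.013,0.028,-0.1,0,1],[0,0,-0.1,0,1],[0,0,-0.1,0,1],[0,0,-0.1,0,1],[0,0,0,0,1],[0,0,0,0,1]]'; python3 st.py
python3 - <<'E'
from h import *
g=(.4,.4)
print("post",onz("scene",np.array((169.25,223.25))-g,.076)); print("stud scene",onz("scene",np.array((150+243/4,180+95/4))-g,.062)); 
print("stud top",onz("top",np.array((160+183/4,180+140/4))-g,.062),"hub top",onz("top",np.array((160+192/4,180+147/4))-g,.030),"disc top",onz("top",np.array((160+196/4,180+152/4))-g,.014))
print("hub scene",onz("scene",np.array((150+252/4,180+143/4))-g,.030))
E
```

```text
clock: 8.4
tcp_pos: [0.533, -0.2624, 0.0691]
orientation: [0.009, -3.14, -0.002]
contact_force: [-0.2, -0.3, 0.4]
grip_width: 0.0854
gripper_force: 0.0
clk 8.4 tcp [ 0.533  -0.2624  0.0691] y-line deg 90.3 z [-0.002  0.001 -1.   ] F [-0.2 -0.3  0.4] w 0.0854 j [ 0.97  0.71 -0.86  1.83  0.67  0.92  1.38]
post [0.45812187 0.07173972 0.076     ]
stud scene [0.55338216 0.05050931 0.062     ]
stud top [0.55596069 0.0509093  0.062     ] hub top [0.55606073 0.05062886 0.03      ] disc top [0.55519165 0.05066312 0.014     ]
hub scene [0.55282074 0.04790348 0.03      ]
```

```bash
python3 -m crank '[[0,-0.02,-0.08,0,1],[0,0,-0.08,0,1],[0,0,-0.08,0,1],[0,0,-0.06,0,1],[0,0,0,0,1],[0,0,0,0,1]]'; python3 st.py; python3 -m crank '[[0,0,0,0,-1],[0,0,0,0,-1],[0,0,0,0,-1],[0,0,0,0,-1],[0,0,0,0,-1],[0,0,0,0,-1],[0,0,0,0,-1],[0,0,0,0,-1]]' 60;  python3 st.py; python3 -c "
from h import *
s=r.grab_frame('scene');cv2.imwrite('pics/S4.png',s)
cv2.imwrite('pics/s4.png',cv2.resize(s[220:340,280:440],(640,480),interpolation=2))"
```

```text
clock: 8.9
tcp_pos: [0.533, -0.2676, 0.0083]
orientation: [0.006, -3.14, -0.002]
contact_force: [-0.1, -0.4, -0.4]
grip_width: 0.0854
gripper_force: 0.0
clk 8.9 tcp [ 0.533  -0.2676  0.0083] y-line deg 90.2 z [-0.002  0.001 -1.   ] F [-0.1 -0.4 -0.4] w 0.0854 j [ 0.93  0.79 -0.79  1.85  0.75  0.83  1.33]
clock: 9.57
tcp_pos: [0.5342, -0.2683, 0.0101]
orientation: [-0.005, 3.141, -0.001]
contact_force: [-0.4, -0.2, 6.6]
grip_width: 0.033
gripper_force: 59.9
clk 9.57 tcp [ 0.5342 -0.2683  0.0101] y-line deg 90.2 z [ 0.001 -0.001 -1.   ] F [-0.4 -0.2  6.6] w 0.033 j [ 0.94  0.78 -0.79  1.85  0.75  0.83  1.33]
```

View pics/s4.png

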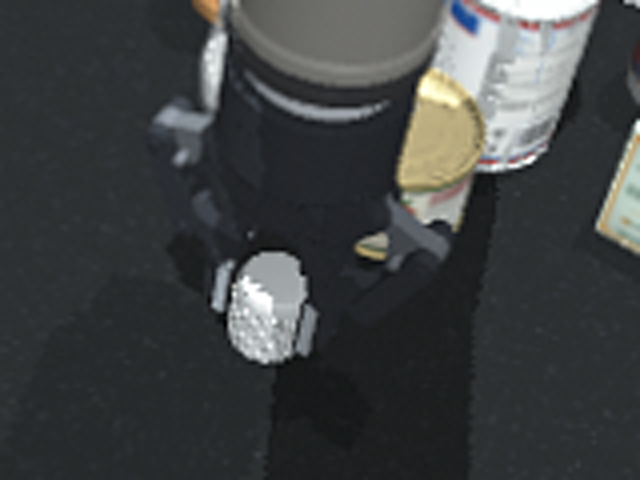

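The cap is gripped upright between the pads at about (347,298), and the tin is clear. Lifting and carrying.

```bash
python3 -m crank '[[0,0,0.04,0,-1],[0,0,0.1,0,-1],[0,0,0.14,0,-1],[0,0,0.14,0,-1],[0,0,0.14,0,-1],[0,0,0.08,0,-1],[0,0,0,0,-1]]'; python3 st.py
python3 -m crank '[[0.01,0.06,0,0,-1],[0.014,0.12,0,0,-1],[0.014,0.16,0,0,-1],[0.014,0.16,0,0,-1],[0.014,0.16,0,0,-1],[0.014,0.16,0,0,-1],[0.014,0.16,0,0,-1],[0.013,0.16,0,0,-1]]'
python3 -m crank '[[0,0.16,0,0,-1],[0,0.16,0,0,-1],[0,0.12,0,0,-1],[0,0.07,0,0,-1],[0,0,0,0,-1],[0,0,0,0,-1],[0,0,0,0,-1],[0,0,0,0,-1]]';python3 st.py
```

```text
clock: 10.2
tcp_pos: [0.5358, -0.2685, 0.1412]
orientation: [-0.005, 3.136, -0.004]
contact_force: [0.8, -0.8, -0.1]
grip_width: 0.033
gripper_force: 59.5
clk 10.2 tcp [ 0.5358 -0.2685  0.1412] y-line deg 90.2 z [ 0.005 -0.003 -1.   ] F [ 0.8 -0.8 -0.1] w 0.033 j [ 1.03  0.62 -0.92  1.78  0.58  1.02  1.46]
clock: 10.87
tcp_pos: [0.5534, -0.0378, 0.1355]
orientation: [0.007, -3.138, -0.001]
contact_force: [0.3, 0.5, -0.5]
grip_width: 0.0325
gripper_force: 59.6
clock: 11.53
tcp_pos: [0.5546, 0.0603, 0.1364]
orientation: [0.002, -3.14, 0.001]
contact_force: [0.1, -0.4, 0.1]
grip_width: 0.0331
gripper_force: 59.6
clk 11.53 tcp [0.5546 0.0603 0.1364] y-line deg 90.1 z [-0.002 -0.001 -1.   ] F [ 0.1 -0.4  0.1] w 0.0331 j [ 0.5   0.58 -0.95  1.88  0.57  0.98  0.86]
```

```bash
python3 -m crank '[[0.005,-0.048,-0.06,0,-1],[0,0,-0.08,0,-1],[0,0,-0.08,0,-1],[0,0,-0.05,0,-1],[0,0,0,0,-1],[0,0,0,0,-1],[0,0,0,0,-1]]';python3 st.py; python3 - <<'E'
from h import *
s=r.grab_frame('scene');t=r.grab_frame('top');cv2.imwrite('pics/S5.png',s);cv2.imwrite('pics/T5.png',t)
cv2.imwrite('pics/s5.png',np.hstack([cv2.resize(s[165:240,160:260],(600,450),interpolation=2)]))
o=r.get_obs()["tcp_pos"]
m=o[2]-.0098
print("pred cap top px",proj("scene",[o[0],o[1],m+.042])+.4, "mouth",proj("scene",[o[0],o[1],m])+.4, "stud(.5556,.0507) tip",proj("scene",[.5556,.0507,.062])+.4)
E
```

```text
clock: 12.12
tcp_pos: [0.5563, 0.0527, 0.0836]
orientation: [-0.006, 3.141, 0.001]
contact_force: [0.9, 0.1, -0.2]
grip_width: 0.0326
gripper_force: 59.6
clk 12.12 tcp [0.5563 0.0527 0.0836] y-line deg 90.2 z [ 0.001  0.    -1.   ] F [ 0.9  0.1 -0.2] w 0.0326 j [ 0.47  0.65 -0.9   1.91  0.65  0.9   0.82]
pred cap top px [[208.37532807 181.85983793]] mouth [[210.35891806 197.91470988]] stud(.5556,.0507) tip [[211.37598325 203.07508535]]
```

View pics/s5.png

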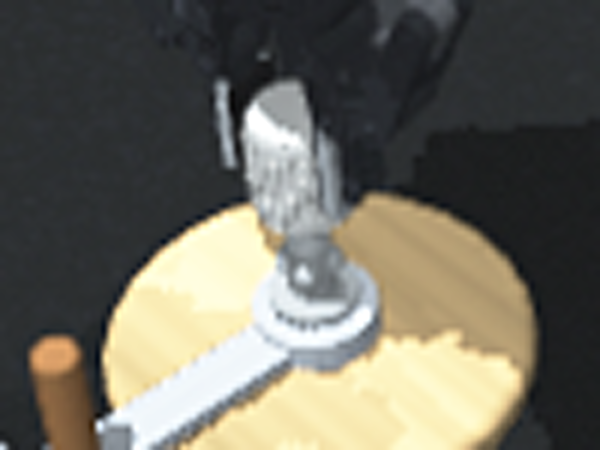

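The cap sits right over the stud (stud at about (212,206), mouth at about (211,199)). Nudge y by -2 mm and descend.

```bash
python3 -m crank '[[-0.002,-0.01,-0.02,0,-1],[0,0,-0.03,0,-1],[0,0,-0.03,0,-1],[0,0,-0.025,0,-1],[0,0,0,0,-1],[0,0,0,0,-1]]' 80;python3 st.py
```

```text
clock: 12.72
tcp_pos: [0.5554, 0.0515, 0.0618]
orientation: [0.007, -3.141, -0.003]
contact_force: [0.8, 4.0, -3.2]
grip_width: 0.0323
gripper_force: 80.2
clk 12.72 tcp [0.5554 0.0515 0.0618] y-line deg 90.3 z [-0.     0.002 -1.   ] F [ 0.8  4.  -3.2] w 0.0323 j [ 0.45  0.68 -0.87  1.93  0.68  0.87  0.8 ]
```

```bash
python3 -m crank '[[0,0.006,0,0,-1],[0,0,0,0,-1],[0,0,0,0,-1]]';python3 st.py; python3 -m crank '[[0,0,-0.01,0,-1],[0,0,-0.01,0,-1],[0,0,0,0,-1],[0,0,0,0,-1]]';python3 st.py
```

```text
clock: 12.97
tcp_pos: [0.5554, 0.0516, 0.0622]
orientation: [0.006, -3.141, -0.0]
contact_force: [-0.5, 1.8, -1.9]
grip_width: 0.0324
gripper_force: 80.3
clk 12.97 tcp [0.5554 0.0516 0.0622] y-line deg 90.2 z [-0.  0. -1.] F [-0.5  1.8 -1.9] w 0.0324 j [ 0.45  0.67 -0.87  1.93  0.68  0.87  0.79]
clock: 13.3
tcp_pos: [0.5561, 0.052, 0.0588]
orientation: [-0.006, 3.14, 0.001]
contact_force: [0.3, 2.2, 3.5]
grip_width: 0.0325
gripper_force: 81.0
clk 13.3 tcp [0.5561 0.052  0.0588] y-line deg 90.2 z [ 0.001  0.001 -1.   ] F [0.3 2.2 3.5] w 0.0325 j [ 0.45  0.68 -0.87  1.93  0.68  0.86  0.79]
```

Lined up. Now press.

```bash
python3 -m crank '[[0,0.003,-0.015,0,-1],[0,0,-0.015,0,-1],[0,0,0,0,-1],[0,0,0,0,-1]]';python3 st.py; python3 -m crank '[[0,0,-0.015,0,-1],[0,0,-0.015,0,-1],[0,0,0,0,-1],[0,0,0,0,-1]]';python3 st.py
```

```text
clock: 13.63
tcp_pos: [0.5551, 0.0519, 0.0515]
orientation: [0.006, -3.141, -0.0]
contact_force: [0.2, 3.0, -7.4]
grip_width: 0.0322
gripper_force: 79.9
clk 13.63 tcp [0.5551 0.0519 0.0515] y-line deg 90.2 z [-0.001  0.    -1.   ] F [ 0.2  3.  -7.4] w 0.0322 j [ 0.44  0.69 -0.86  1.93  0.69  0.85  0.78]
clock: 13.97
tcp_pos: [0.5555, 0.0515, 0.0462]
orientation: [0.005, -3.141, 0.001]
contact_force: [-1.4, 0.7, 1.5]
grip_width: 0.0323
gripper_force: 80.7
clk 13.97 tcp [0.5555 0.0515 0.0462] y-line deg 90.2 z [-0.    -0.001 -1.   ] F [-1.4  0.7  1.5] w 0.0323 j [ 0.44  0.7  -0.85  1.93  0.7   0.84  0.77]
```

It clicked: a downward pull showed at mouth height ~42 mm, and now it touches the washer. Pressing further.

```bash
python3 -m crank '[[0,0,-0.01,0,-1],[0,0,-0.01,0,-1],[0,0,0,0,-1],[0,0,0,0,-1],[0,0,0,0,-1]]';python3 st.py
```

```text
clock: 14.38
tcp_pos: [0.5558, 0.0517, 0.0432]
orientation: [-0.005, 3.141, -0.002]
contact_force: [-2.3, -1.1, 9.4]
grip_width: 0.0326
gripper_force: 81.8
clk 14.38 tcp [0.5558 0.0517 0.0432] y-line deg 90.2 z [ 0.    -0.001 -1.   ] F [-2.3 -1.1  9.4] w 0.0326 j [ 0.43  0.7  -0.85  1.93  0.71  0.84  0.77]
```

```bash
python3 -m crank '[[0,0,-0.01,0,-1],[0,0,-0.005,0,-1],[0,0,0,0,-1],[0,0,0,0,-1],[0,0,0,0,-1],[0,0,0,0,-1]]';python3 st.py; python3 - <<'E'
from h import *
s=r.grab_frame('scene')
cv2.imwrite('pics/s6.png',np.vstack([cv2.resize(s[165:240,160:260],(400,300),interpolation=2),cv2.resize(s[140:320,290:530],(400,300))]))
E
```

```text
clock: 14.88
tcp_pos: [0.5561, 0.0518, 0.0426]
orientation: [-0.005, 3.14, -0.005]
contact_force: [-11.6, -4.1, 34.2]
grip_width: 0.0325
gripper_force: 84.8
clk 14.88 tcp [0.5561 0.0518 0.0426] y-line deg 90.2 z [ 0.001 -0.003 -1.   ] F [-11.6  -4.1  34.2] w 0.0325 j [ 0.43  0.7  -0.85  1.93  0.71  0.84  0.77]
```

View pics/s6.png

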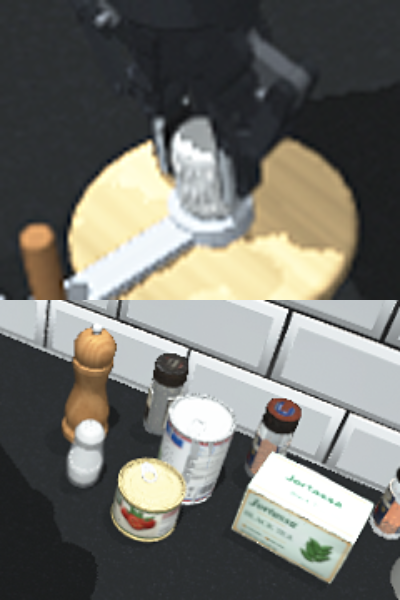

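The cap is fully home (rigid stop, 34 N), the arm is over the tab and the bystanders are in place. Ease the push and side load slightly, then hand in.

```bash
python3 -m crank '[[-0.004,-0.001,0.003,0,-1],[0,0,0,0,-1],[0,0,0,0,-1],[0,0,0,0,-1],[0,0,0,0,-1],[0,0,0,0,-1]]';python3 st.py
```

```text
clock: 15.43
tcp_pos: [0.5559, 0.0517, 0.0428]
orientation: [-0.005, 3.139, -0.004]
contact_force: [-7.0, -3.2, 27.6]
grip_width: 0.0326
gripper_force: 83.6
clk 15.43 tcp [0.5559 0.0517 0.0428] y-line deg 90.2 z [ 0.002 -0.002 -1.   ] F [-7.  -3.2 27.6] w 0.0326 j [ 0.43  0.7  -0.85  1.93  0.71  0.84  0.77]
```

```bash
python3 -c "
from bench import r
print(r.hand_in())"
```

```text
the job is handed in; nothing more can be done
None
```

The job is handed in, and the judge returned no verdict: the arm lies over the tab, and the cap clicked on and is pressed home on the washer, still gripped at about 84 N and pushed down with about 28 N. In the last picture the salt shaker, tin and pepper mill stood where they started.

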